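# Scoop away, lid shut, lock collar to its mark

## Robot

A 6-joint arm with a two-finger parallel gripper is mounted at the origin on the work surface. World frame = base frame: x ahead of the robot, y to its left, z up, the work surface at z = 0. Lengths are in m, angles in rad, forces in N, time in s.
With the tool pointing down it reaches from about 0.3 to 0.875 m from the base axis. Payload 4.2 kg.
Tool frame: the origin (TCP) lies at the centre of the arm's flange, where the gripper is bolted on; the fingertips stand nose_length ahead of it and the grasp point (between the pads) lies 155 mm ahead of it (nose_length is the distance from the TCP to the fingertips, in m); z points along the fingers, y is the line along which they close (so a half turn about z gives the same grasp; the last joint's range is limited). The gripper opens to 85 mm and grips with 20 to 120 N. Pads are 22 mm wide; open, the fingers measure 114 mm over their backs; the gripper's body (76 mm by 85 mm) begins 54 mm behind the grasp point. The pads swing forward as they close: fully open they stand 13 mm farther back than shut.
Start: joints at [-1.167, 0.32, 1.565, -0, 1.257, -0.02], TCP at [0.236, -0.524, 0.405] pointing down, gripper open.
Joint ranges: [-3.11, 3.11], [-0.84, 2.01], [0.21, 2.61], [-1.34, 4.49], [0.05, 2.63], [-2.56, 2.56]. Speed limits (rad/s): [2.57, 2.57, 3.14, 3.14, 3.14, 3.14].

## Interface

Orientations are given as a unit quaternion [x, y, z, w].
In Python, from cell import * gives the robot as it stands.
- The arm moves only by the tool send_rows, never from a script. Its argument "commands" is a list of rows, each a list of 6 numbers: the shift along the tool's x, y, z in cm, then the turn, a rotation vector about the tool's x, y, z in degrees. A call has 1 to 8 rows; each row is the pose to reach, as a shift and turn from the pose commanded when the call began, along the tool's axes at that moment; what a row does not reach only later rows make up. A row lasts 1/8 s, in which the tool goes at most 62.5 mm and 10.7 degrees, less where a joint would pass 70% of its speed; a pose out of reach is approached as far as the arm can. A call with a gripper value outside its range is refused whole. "hand" is the opening, from -1 (shut) to 1 (fully open), set as the call begins (left out, the last holds). The fingers move at their own pace and stop on an object; the grip force is fixed at half the most. Time passes only in rows, so rows that repeat a pose let the fingers close. It gives the time, the measured TCP pose, the force, the opening and the grip force at its end, in the units of the state.
- state(): the state, without advancing time (a new reading comes with each control period).
- snapshot(name): name is "side" or "top" or "wrist"; returns a dict with "color" (420x560x3 uint8, red, green, blue), "intrinsics" (3x3 intrinsics, pixels), "rvec" (rotation vector, rad) and "tvec" (3), from world to camera coordinates, as OpenCV has them; the wrist camera has in their place "hand_eye" (4x4, takes a point from camera to tool coordinates, whose origin is the TCP and whose axes are the flange's). Camera axes: x right, y down, z forward; pixel columns grow to the right and rows downward; lengths in m; the calibration is good to about 2 mm. A picture is of the moment at which its call begins: read the wrist's pose just before it. There is no depth.
- job_done(): hands the job in; it is judged then, once.
The state is a dict: "t": time; "qpos": joint angles; "qd": joint speeds; "joint_torque": joint torques, N m; "position": TCP position; "orientation": TCP orientation; "ft_force": force on the tool from outside, world axes, zero at the start; "moment": the same for the moment, N m; "grip_width": opening from 0.0 (shut) to 1.0 (fully open); "gripper_force": force on a finger pad.
Only numpy, scipy, OpenCV 4.12 (cv2) and the standard library are available. Lean on these libraries where they do the work, as an engineer would, in place of code of your own. Each camera call takes 0.05 s, during which the arm holds its last target. There are 200 camera calls.

## Task

Put the aluminium scoop away in the white laundry-tablet box, lying flat with its bowl upward, then close the box's hinged lid fully. Last, turn the ribbed lock collar on the lid anticlockwise until its pointer lines up with the bar mark at the middle of the lid's front edge, and not past it. Leave everything else on the worktop where it is.

Things in the scene. Friction and masses are not known exactly. Their poses are not given: they have to be found in the camera images.
- tablet_box: Open-topped white plastic box, fixed to the worktop, 160 mm (x) by 200 mm (y) by 85 mm high, walls and floor 4 mm thick. Origin: centre of its underside; -x is its front (towards the robot, give or take its yaw), +x its hinge side, z up.
- lid_hinge (a point): Middle of the lid's hinge line on the box's rear rim: box frame (80, 0, 85) mm. The hinge line runs along the box's y.
- box_lid (a joint): Lid angle in rad: 0 shut, 1.57 upright, 1.9 fully open; starts at 1.5 to 1.8. Stiff hinge, stays where it is left (2 to 4 N at the front edge moves it). White panel, 172 mm from hinge to front edge, 204 mm wide, 8 mm thick; shut, its underside lies on the rim and its top is 93 mm above the worktop.
- lid_front_edge (a point): Middle of the lid's front (free) edge, on the outer face; its frame is the lid's: shut, it is parallel to the box's frame; z is the lid's outward normal.
- lock_collar (a joint): Collar angle in rad, growing anticlockwise as seen on the lid's outer face: 0 pointer at the round dot (open), 1.40 pointer at the bar mark (locked). Turns from -0.2 to 2.0, so past the mark; starts between 0 and 0.5; stiff (0.1 N m), stays where it is left. With the lid shut, the pointer points to the box's front (-x) when locked and about to its +y side at 0.
- collar_center (a point): On the collar's axis (lid's normal, 90 mm from the hinge, mid-width), level with the ring's top, 28 mm above the lid's outer face; z along the axis, x along the pointer. The collar is a grey ribbed ring, 60 mm outer diameter where fingers meet it, 28 mm high, around a fixed steel boss 39 mm across, 25 mm high. Grip it across, at right angles to the pointer.
- pointer_tip (a point): Outer end of the collar's one pointer lever, 56 mm from the axis, 8 mm above the lid's outer face. The lever is 14 mm wide, from 1 to 15 mm above the lid, and sticks out radially 26 mm from the ring.
- locked_mark (a point): Dark bar 18 by 6 mm on the lid at the middle of its front edge, 71 mm from the collar's axis: the locked mark. The open mark is a dark round dot of 10 mm towards the side of the lid.
- scoop: Loose aluminium scoop, 150 mm long, 0.1 kg, lying flat. Origin on its underside where handle and bowl meet; +x runs along the bowl (75 long, 56 wide, 34 high, open at top and front; back wall 38 high at x = 0); the handle runs 75 mm along -x, 16 mm wide, 14 mm high, its centre 27 mm above the underside. z up.
- scoop_grip (a point): Good point to grip the scoop: middle of the handle's section, 22 mm behind the bowl (scoop frame (-22, 0, 27) mm). Pinch across y.
- brush: Loose hand brush about 170 mm long, lying beside the scoop. Leave alone.
- spray_bottle: Closed orange spray bottle, 72 mm across, 195 mm tall. Leave alone.
- peg_pot: White ceramic pot with clothes pegs, 90 mm across, 130 mm tall over the pegs. Leave alone.
- jar: Glass jar with steel lid, 72 mm across, 110 mm tall. Leave alone.
- dosing_cup: White plastic dosing cup, 68 mm across, 60 mm tall, in front of the box. Leave alone.
- soap_block: Pale soap block 60 by 90 by 35 mm, behind the box. Leave alone.

How it is judged:
On the way, in this order (a step that is already met when the one before it is completed fails the run):
1. the scoop lies flat in the box, let go, with the lid still open (z of scoop in the frame of tablet_box below 0.02 m and x of scoop in the frame of tablet_box between -0.076 and 0.076 m and y of scoop in the frame of tablet_box between -0.096 and 0.096 m and angle between scoop's own z axis and vertical below 0.25 rad and linear speed of scoop below 0.05 m/s and contact force between the fingers and scoop below 0.3 N and value of joint box_lid above 0.3 rad), for 0.2 s.
2. the lid is fully shut (value of joint box_lid below 0.05 rad), for 0.2 s.
3. the collar's pointer is at the locked mark with the lid shut (value of joint box_lid below 0.05 rad and value of joint lock_collar between 1.29 and 1.51 rad), for 0.2 s.
At the end, for the whole second after the job is handed in: The scoop lies inside the box, bowl up, within 0.25 rad of level and at rest; the lid is shut to within 0.05 rad; the collar stands at its locked mark, 1.40 rad within 0.11 rad, at rest (all of step 3 and z of scoop in the frame of tablet_box below 0.02 m and x of scoop in the frame of tablet_box between -0.076 and 0.076 m and y of scoop in the frame of tablet_box between -0.096 and 0.096 m and angle between scoop's own z axis and vertical below 0.25 rad and linear speed of scoop below 0.05 m/s and velocity of joint lock_collar between -0.05 and 0.05 rad/s); the robot touches nothing.
It fails at once if the collar is turned well past the locked mark (beyond 1.60 rad) (value of joint lock_collar above 1.6 rad).
It fails at once if a bystander is moved more than 30 mm (distance of any of brush, spray_bottle, peg_pot, jar, dosing_cup, soap_block from where it was at the start of the episode above 0.03 m).
It also fails if it takes over 72 s, if anything falls off the work surface, if the arm or the gripper's body presses on something with over 40 N, if the wrist force passes 120 N, or if a joint passes its speed limit or range.

## Working session

There is one attempt and no reset: what is moved stays moved. The work goes in short steps, Python scripts to look and compute and a tool call to move; the robot and the scene stay as the last step left them, time stands still between calls to the robot, and variables do not carry over. Pictures are saved under pics/ and viewed, at most 10 in all, crops included, and the job is handed in when it is done.

Besides the shell and the picture viewer there is one more tool, called after "Call:" by a JSON object that holds its "fn" and its "kwargs", one argument or row to a line. send_rows: Moves the arm, as the interface text tells. Its arguments: {"type":"object","properties":{"commands":{"type":"array","items":{"type":"array","items":{"type":"number"}}},"hand":{"type":"number"}},"required":["commands"]}

```bash
mkdir -p pics; ls; python3 - <<'E'
from cell import *
import cv2,numpy as np
s=state();print({k:np.round(v,3) for k,v in s.items()})
for n in ["top","side"]:
    d=snapshot(n);cv2.imwrite(f"pics/{n}0.png",d["color"][:,:,::-1]);print(n,d["intrinsics"],d["rvec"],d["tvec"])
    R=cv2.Rodrigues(np.array(d["rvec"],float))[0];print(-R.T@np.array(d["tvec"]).ravel())
print(snapshot("wrist")["hand_eye"])
E
```

```text
pics
{'t': np.float64(0.0), 'qpos': array([-1.167,  0.32 ,  1.566,  0.   ,  1.257, -0.02 ]), 'qd': array([ 0.001, -0.   ,  0.001,  0.   , -0.003, -0.   ]), 'joint_torque': array([-2.0000e-03, -4.1553e+01, -2.3417e+01, -0.0000e+00,  8.0000e-03,
       -0.0000e+00]), 'position': array([ 0.236, -0.524,  0.404]), 'orientation': array([ 0.978,  0.21 , -0.   , -0.001]), 'ft_force': array([-1.929,  0.239, -0.627]), 'moment': array([-0.053,  0.047, -0.008]), 'gripper_force': np.float64(0.0), 'grip_width': np.float64(1.0)}
top [[425.57922948   0.         271.5253562 ]
 [  0.         425.57922948 206.19043433]
 [  0.           0.           1.        ]] [ 2.13879181 -2.08843306  0.20116572] [0.06043497 0.58060031 1.25420098]
[0.32127079 0.06059764 1.34420319]
side [[396.15129652   0.         280.67117964]
 [  0.         396.15129652 210.91172931]
 [  0.           0.           1.        ]] [ 0.11060737 -2.74225233  1.46055728] [0.55853887 0.08497383 1.0224841 ]
[0.49722633 0.84234987 0.63864907]
[[-3.32096559e-04 -9.65511706e-01 -2.60359434e-01  6.59483029e-02]
 [ 9.99999925e-01 -2.68744477e-04 -2.78924388e-04 -2.73744342e-04]
 [ 1.99334602e-04 -2.60359507e-01  9.65511723e-01  3.05444860e-02]
 [ 0.00000000e+00  0.00000000e+00  0.00000000e+00  1.00000000e+00]]
```

View pics/top0.png

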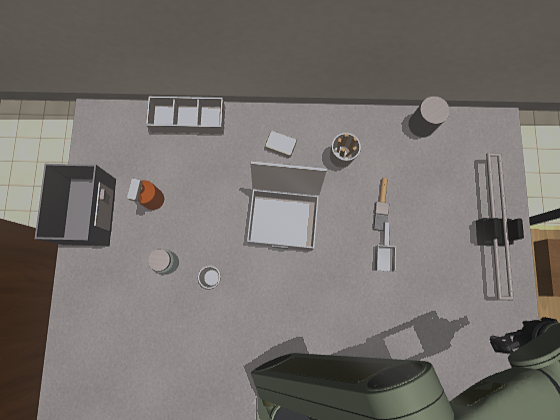

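View pics/side0.png

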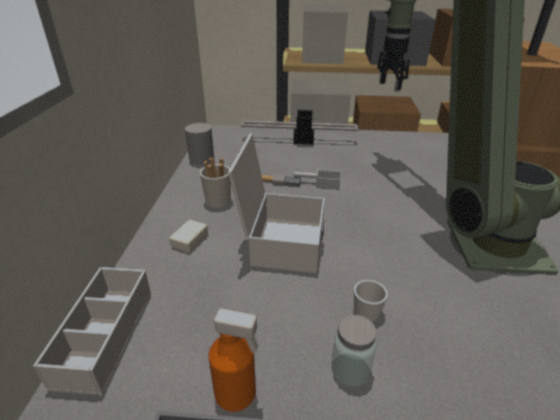

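Top view: image up is +x and left is +y. The box is at about (283,220). The scoop bowl is at (386,258) with its handle up to (387,222), and the brush is just beyond it. In the side view the lid is roughly upright.

```bash
cat > h.py <<'E'
from cell import *
import cv2,numpy as np
from scipy.spatial.transform import Rotation as Ro
def ray(d,uv,z,s=None):
    K=np.array(d["intrinsics"]);v=np.linalg.inv(K)@[uv[0],uv[1],1]
    if "hand_eye" in d:
        T=np.eye(4);T[:3,:3]=Ro.from_quat(s["orientation"]).as_matrix();T[:3,3]=s["position"];T=T@d["hand_eye"];R=T[:3,:3];c=T[:3,3]
    else:
        R=cv2.Rodrigues(np.array(d["rvec"],float))[0].T;c=-R@np.array(d["tvec"],float).ravel()
    r=R@v;return c+r*(z-c[2])/r[2]
def delta(pos,yaw,s=None):
    """tool-frame shift (cm) and turn (deg) from state to pos with tool down, tool y-axis world yaw (deg), pos=TCP"""
    s=s or state();R=Ro.from_quat(s["orientation"])
    y=np.array([np.cos(np.radians(yaw)),np.sin(np.radians(yaw)),0]);z=np.array([0,0,-1.]);x=np.cross(y,z)
    t=Ro.from_matrix(np.c_[x,y,z])
    return np.round(R.inv().apply(np.array(pos)-s["position"])*100,2),np.round((R.inv()*t).as_rotvec(degrees=True),1)
def yaw(s):
    y=Ro.from_quat(s["orientation"]).apply([0,1,0]);return np.degrees(np.arctan2(y[1],y[0]))
E
python3 - <<'E'
from h import *
import cell
print([n for n in dir(cell) if n[0]!='_'],getattr(cell,'nose_length',None), yaw(state()))
d=snapshot("top")
img=d["color"]
print("box rim",[np.round(ray(d,p,.085),3) for p in [(257,191),(320,195),(313,250),(248,244)]])
for n,p,z in [("bowlfrontL",(376,271),.034),("bowlfrontR",(396,271),.034),("bowlbackL",(377,246),.038),("bowlbackR",(396,247),.038),("handleend",(387,222),.034),("brush",(382,205),.02),("brushL",(375,228),.03),("brushR",(388,229),.03),("lidL",(251,163),.255),("lidR",(326,172),.255)]: print(n,np.round(ray(d,p,z),3))
big=cv2.resize(img[150:290,230:420],None,fx=4.2,fy=4.2,interpolation=cv2.INTER_CUBIC)
cv2.imwrite("pics/crop.png",big[:,:,::-1]);print(big.shape)
E
```

```text
['MotionError', 'job_done', 'nose_length', 'snapshot', 'state'] 0.1734 -65.72074968962555
box rim [array([0.62 , 0.119, 0.085]), array([ 0.612, -0.072,  0.085]), array([ 0.444, -0.052,  0.085]), array([0.458, 0.141, 0.085])]
bowlfrontL [ 0.39  -0.248  0.034]
bowlfrontR [ 0.392 -0.309  0.034]
bowlbackL [ 0.466 -0.252  0.038]
bowlbackR [ 0.464 -0.31   0.038]
handleend [ 0.542 -0.286  0.034]
brush [ 0.599 -0.275  0.02 ]
brushL [ 0.523 -0.249  0.03 ]
brushR [ 0.521 -0.29   0.03 ]
lidL [0.656 0.13  0.255]
lidR [ 0.635 -0.07   0.255]
(588, 798, 3)
```

View pics/crop.png

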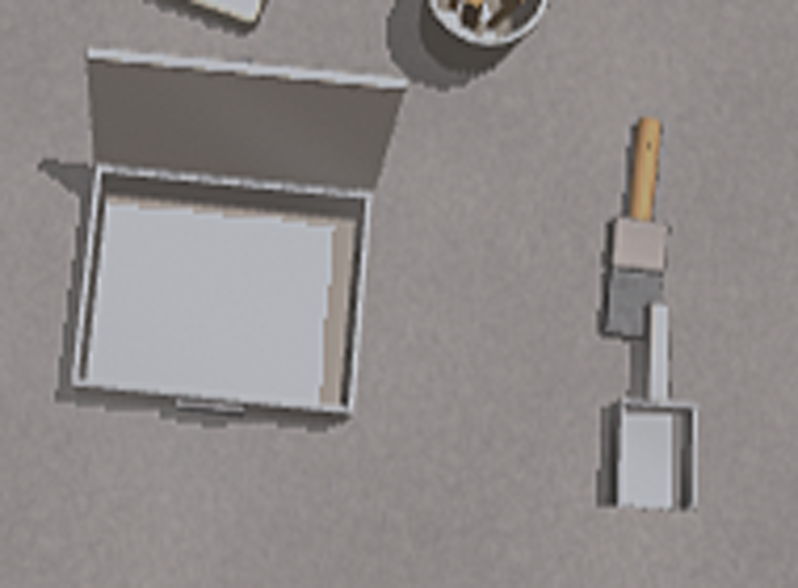

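Crop: box rim corners at about (97,167), (371,193), (350,412) and (75,383). The scoop handle runs from (659,303) to the bowl at (659,403). The brush bristles end at (607–655,335), just beyond the grip point, so there is room for the fingers. I'll set out now.

```bash
python3 - <<'E'
from h import *
d=snapshot("top")
P=[ray(d,(230+x/4.2,150+y/4.2),.085)[:2] for x,y in [(97,167),(371,193),(350,412),(75,383)]]
c,(w,h),a=cv2.minAreaRect(np.float32(P)*1000);print("box",c,w,h,a,np.round(P,3))
print(delta([.488,-.282,.28],-92.8))
E
```

```text
box (536.5336303710938, 37.974853515625) 198.88137817382812 159.05377197265625 85.75472259521484 [[ 0.623  0.131]
 [ 0.608 -0.067]
 [ 0.45  -0.053]
 [ 0.466  0.142]]
(array([ 32.89, -11.71,  12.44]), array([-0. ,  0. , 27.1]))
```

Call:
{"fn": "send_rows", "kwargs": {
  "commands": [
    [5.5,-1.9,2,0,0,4.5],
    [11,-3.9,4,0,0,9],
    [16.4,-5.8,6,0,0,13.5],
    [22,-7.8,8.3,0,0,18],
    [27.4,-9.8,10.4,0,0,22.6],
    [32.9,-11.7,12.4,0,0,27.1],
    [32.9,-11.7,12.4,0,0,27.1],
    [32.9,-11.7,12.4,0,0,27.1]
  ],
  "hand": 0.3
}}

```text
t: 1.25
position: [0.4882, -0.2823, 0.2807]
orientation: [1.0, -0.024, -0.0, 0.0]
ft_force: [-0.1, -1.2, 0.7]
grip_width: 0.649
gripper_force: 0.0
```

```bash
python3 - <<'E'
from h import *
s=state();d=snapshot("wrist");cv2.imwrite("pics/w1.png",d["color"][:,:,::-1])
print(s["t"],np.round(s["position"],4),yaw(s),s["grip_width"])
print(delta([.488,-.282,.182],-92.8))
R=Ro.from_quat(s["orientation"]).as_matrix();T=np.eye(4);T[:3,:3]=R;T[:3,3]=s["position"];T=np.linalg.inv(T@d["hand_eye"])
for p in [(.488,-.282,.034),(.466,-.281,.038),(.541,-.286,.034)]:
    q=d["intrinsics"]@(T@[*p,1])[:3];print(p,q[:2]/q[2])
E
```

```text
1.25 [ 0.4882 -0.2823  0.2807] -92.7506835238916 0.6491389661914286
(array([ 0.01, -0.09,  9.9 ]), array([ 0., -0., -0.]))
(0.488, -0.282, 0.034) [285.77202991 214.91502681]
(0.466, -0.281, 0.038) [285.86629876 247.17491985]
(0.541, -0.286, 0.034) [288.01098824 135.69823668]
```

View pics/w1.png

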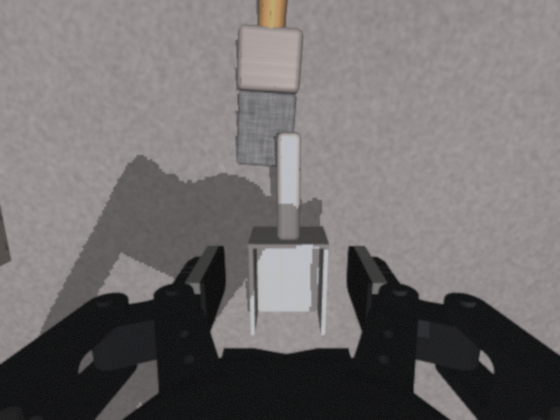

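The handle is centred at column 288 at the grip row, about 2 mm to the right of my prediction, and the bowl back and handle end match. The brush lies under the handle tip, so I'll lift straight up.

Call:
{"fn": "send_rows", "kwargs": {
  "commands": [
    [0,0.15,5,0,0,0],
    [0,0.15,9,0,0,0],
    [0,0.15,9.9,0,0,0],
    [0,0.15,9.9,0,0,0]
  ]
}}

```text
t: 1.8
position: [0.488, -0.2847, 0.1824]
orientation: [1.0, -0.025, 0.0, 0.0]
ft_force: [0.9, 0.4, -1.2]
grip_width: 0.65
gripper_force: 0.0
```

Call:
{"fn": "send_rows", "kwargs": {
  "commands": [
    [0,0,0,0,0,0],
    [0,0,0,0,0,0],
    [0,0,0,0,0,0],
    [0,0,0,0,0,0],
    [0,0,0,0,0,0],
    [0,0,-2,0,0,0],
    [0,0,-6,0,0,0],
    [0,0,-12,0,0,0]
  ],
  "hand": -1
}}

```text
t: 2.8
position: [0.4876, -0.2832, 0.3014]
orientation: [1.0, -0.024, -0.002, -0.001]
ft_force: [0.4, 0.3, -0.5]
grip_width: 0.173
gripper_force: 58.9
```

```bash
python3 - <<'E'
from h import *
s=state();d=snapshot("wrist");cv2.imwrite("pics/w2.png",d["color"][:,:,::-1])
print(s["t"],np.round(s["position"],4),yaw(s),s["grip_width"],s["gripper_force"])
a=np.radians(-4.5);ex=np.array([np.cos(a),np.sin(a),0]);ey=np.array([-np.sin(a),np.cos(a),0])
C=np.array([.5365,.038,0])
for z in (.33,.19): print(C+.022*ey,delta(C+.022*ey+[0,0,z],-4.5))
E
```

```text
2.8 [ 0.4876 -0.2832  0.3014] -92.80489512199149 0.17268388197641873 58.948795795440674
[0.5382261  0.05993218 0.        ] (array([  3.19, -34.62,  -2.1 ]), array([  0.8,  -0.2, -88.3]))
[0.5382261  0.05993218 0.        ] (array([  3.03, -34.71,  11.9 ]), array([  0.8,  -0.2, -88.3]))
```

View pics/w2.png

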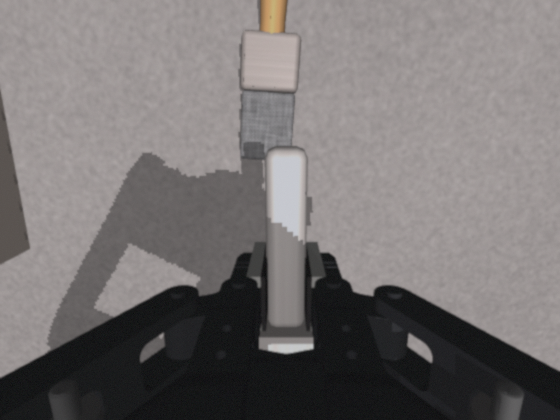

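Clean grasp: the handle is centred between the pads (column 287) and the brush is undisturbed. Carrying the scoop over the box.

Call:
{"fn": "send_rows", "kwargs": {
  "commands": [
    [0,-2,-2.1,0,0,-10.6],
    [0,-6,-2.1,0,0,-21.2],
    [0,-11,-2.1,0,0,-31.8],
    [0.5,-16,-2.1,0,0,-42.4],
    [1,-21,-2.1,0,0,-53],
    [2,-26,-2.1,0,0,-63.6],
    [2.5,-31,-2.1,0,0,-74],
    [3.1,-34.6,-2.1,0.8,-0.2,-84]
  ]
}}

```text
t: 3.85
position: [0.5359, 0.0625, 0.3226]
orientation: [0.757, 0.653, -0.001, -0.007]
ft_force: [-0.1, -0.1, -1.0]
grip_width: 0.176
gripper_force: 59.0
```

```bash
python3 - <<'E'
from h import *
s=state();d=snapshot("wrist");cv2.imwrite("pics/w3.png",d["color"][:,:,::-1])
print(s["t"],np.round(s["position"],4),yaw(s),s["grip_width"],s["gripper_force"])
for z in (.19,): print(delta(np.array([.538,.060,z]),-4.5))
E
```

```text
3.85 [0.5359 0.0625 0.3226] -8.38911713900524 0.17577704091366358 59.0220183134079
(array([-0.66,  0.33, 13.26]), array([-0.6, -0.6, -3.6]))
```

View pics/w3.png

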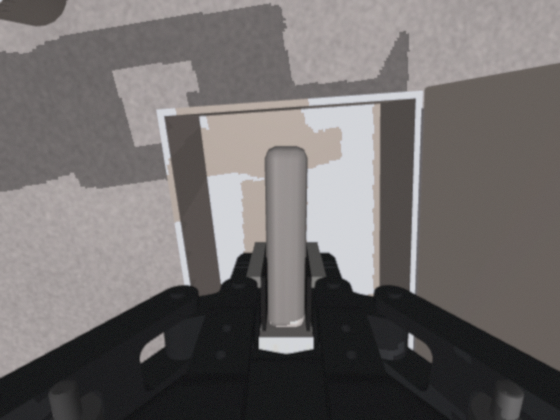

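The scoop is over the open box: the +y rim corners are at (160,111) and (424,93), midpoint column 292, and the handle is at 287, so it is centred. Descending.

Call:
{"fn": "send_rows", "kwargs": {
  "commands": [
    [-0.6,0.3,1,-0.6,-0.6,-3.6],
    [-0.6,0.3,4,-0.6,-0.6,-3.6],
    [-0.6,0.3,8,-0.6,-0.6,-3.6],
    [-0.6,0.3,11.5,-0.6,-0.6,-3.6],
    [-0.6,0.3,12.8,-0.6,-0.6,-3.6],
    [-0.6,0.3,13.2,-0.6,-0.6,-3.6],
    [-0.6,0.3,13.2,-0.6,-0.6,-3.6]
  ]
}}

```text
t: 4.78
position: [0.5373, 0.055, 0.1915]
orientation: [0.739, 0.674, -0.001, 0.002]
ft_force: [0.3, 0.3, -0.8]
grip_width: 0.173
gripper_force: 59.0
```

```bash
python3 - <<'E'
from h import *
s=state()
print(s["t"],np.round(s["position"],4),yaw(s),s["ft_force"])
print(delta(np.array([.538,.060,.187]),-4.5))
E
```

```text
4.775 [0.5373 0.055  0.1915] -5.221396540814143 [ 0.3151257   0.31035219 -0.77480467]
(array([0.5 , 0.02, 0.45]), array([ 0. ,  0.2, -0.7]))
```

Call:
{"fn": "send_rows", "kwargs": {
  "commands": [
    [0.3,0,0.2,0,0,0],
    [0.3,0,0.4,0,0,0],
    [0.3,0,0.4,0,0,0]
  ]
}}

```text
t: 5.15
position: [0.5374, 0.0582, 0.1872]
orientation: [0.739, 0.674, -0.001, 0.001]
ft_force: [0.4, 1.3, 1.3]
grip_width: 0.176
gripper_force: 59.4
```

Call:
{"fn": "send_rows", "kwargs": {
  "commands": [
    [0,0,0,0,0,0],
    [0,0,0,0,0,0],
    [0,0,0,0,0,0],
    [0,0,-3,0,0,0],
    [0,0,-8,0,0,0],
    [0,0,-14,0,0,0],
    [0,0,-18,0,0,0],
    [0,0,-18,0,0,0]
  ],
  "hand": 0.1
}}

```text
t: 6.15
position: [0.5379, 0.0587, 0.3703]
orientation: [0.739, 0.674, 0.001, 0.003]
ft_force: [1.1, 0.3, -0.9]
grip_width: 0.546
gripper_force: 0.0
```

```bash
python3 - <<'E'
from h import *
s=state();d=snapshot("wrist");t=snapshot("side")
cv2.imwrite("pics/w4.png",np.hstack([cv2.resize(d["color"],(400,300)),cv2.resize(t["color"][80:320,140:460],(400,300))])[:,:,::-1])
print(s["t"],np.round(s["position"],4),yaw(s),np.round(s["qpos"],2))
E
```

```text
6.15 [0.5379 0.0587 0.3703] -5.216359809689193 [ 0.09  0.29  1.7  -0.    1.15  0.18]
```

View pics/w4.png

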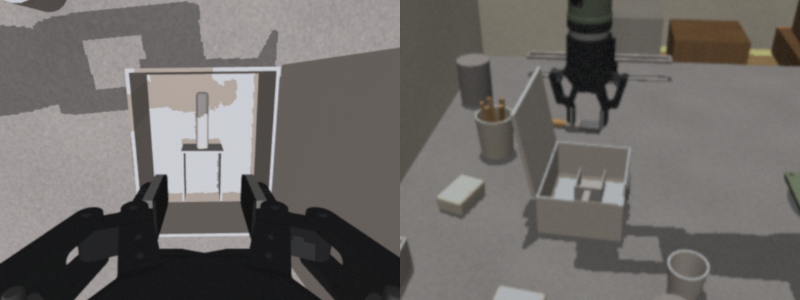

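The scoop lies flat, bowl up, inside the box, and the lid is still open. Next I'll go over and behind the lid on its -y half, clear of the collar, with fingers shut.

```bash
python3 - <<'E'
from h import *
d=snapshot("top")
print("pot",ray(d,(346,147),.12),"soap",ray(d,(281,143),.035))
H=np.array([.616,.0317,0]);a=np.radians(-4.5);ex=np.array([np.cos(a),np.sin(a),0]);ey=np.array([-np.sin(a),np.cos(a),0])
p=H-.06*ey+.09*ex
print(p,delta(p+[0,0,.465],85.5))
E
```

```text
pot [ 0.75370858 -0.1464477   0.12      ] soap [0.79260889 0.04894608 0.035     ]
[ 0.70101501 -0.03517636  0.        ] (array([-7.89, 17.17, -9.98]), array([ -0.4,   0. , -90.7]))
```

Call:
{"fn": "send_rows", "kwargs": {
  "commands": [
    [0,0,-5,0,0,-10],
    [0,0,-10,0,0,-20],
    [-1,2,-10,0,0,-30.5],
    [-2.5,5,-10,0,0,-41],
    [-4,8,-10,0,0,-51.5],
    [-5.5,11,-10,0,0,-62],
    [-7,14,-10,0,0,-72.5],
    [-7.9,17.2,-10,0,0,-83]
  ],
  "hand": -1
}}

```text
t: 7.3
position: [0.7027, -0.0362, 0.464]
orientation: [0.104, 0.995, -0.002, -0.003]
ft_force: [0.1, 0.7, -0.1]
grip_width: 0.003
gripper_force: 0.0
```

Call:
{"fn": "send_rows", "kwargs": {
  "commands": [
    [0,0,0,0,0,-7.7],
    [0,0,0,0,0,-7.7],
    [0,0,0,0,0,-7.7]
  ]
}}

```text
t: 7.68
position: [0.7015, -0.0351, 0.4656]
orientation: [0.04, 0.999, -0.002, -0.002]
ft_force: [-0.0, 0.6, -0.1]
grip_width: 0.005
gripper_force: 0.0
```

```bash
python3 - <<'E'
from h import *
s=state();print(s["t"],np.round(s["position"],4),yaw(s),s["grip_width"],np.round(s["qpos"],2))
print(delta([.701,-.035,.385],85.5))
E
```

```text
7.675 [ 0.7015 -0.0351  0.4656] 85.38599627304863 0.0045986542987253255 [-0.07  0.51  1.12 -0.    1.52 -1.56]
(array([0.02, 0.04, 8.06]), array([-0.2, -0.2, -0.1]))
```

Call:
{"fn": "send_rows", "kwargs": {
  "commands": [
    [0,0,4,0,0,0],
    [0,0,8,0,0,0],
    [2.5,0,8,0,0,0],
    [5,0,8,0,0,0],
    [7,0,8,0,0,0],
    [9,0,8,0,0,0],
    [11,0,8,0,0,0],
    [13,0,8,0,0,0]
  ]
}}

```text
t: 8.68
position: [0.5712, -0.0251, 0.3872]
orientation: [0.04, 0.999, -0.002, 0.001]
ft_force: [1.6, -0.8, -1.0]
grip_width: -0.002
gripper_force: 0.8
```

Call:
{"fn": "send_rows", "kwargs": {
  "commands": [
    [2,0,0.3,0,0,0],
    [3.6,0,0.7,0,0,0],
    [5.3,0,2.1,0,0,0],
    [6.8,0,3.8,0,0,0],
    [8,0,5.7,0,0,0],
    [9,0,7.7,0,0,0],
    [9.6,0,9.9,0,0,0],
    [9.8,0,11.3,0,0,0]
  ]
}}

```text
t: 9.68
position: [0.4731, -0.0178, 0.2734]
orientation: [0.04, 0.999, -0.002, -0.001]
ft_force: [-0.7, 1.2, 0.6]
grip_width: 0.001
gripper_force: 0.3
```

Call:
{"fn": "send_rows", "kwargs": {
  "commands": [
    [0,0,0.5,0,0,0],
    [0,0,0.8,0,0,0],
    [0,0,1,0,0,0],
    [0,0,1,0,0,0]
  ]
}}

```text
t: 10.18
position: [0.4742, -0.0181, 0.2662]
orientation: [0.04, 0.999, -0.002, 0.0]
ft_force: [-4.8, -0.1, 14.4]
grip_width: 0.003
gripper_force: 7.4
```

Call:
{"fn": "send_rows", "kwargs": {
  "commands": [
    [0,0,-4,0,0,0],
    [0,0,-9,0,0,0],
    [-2.4,3,-13,0,0,0],
    [-4.7,6.1,-14,0,0,0],
    [-4.7,6.1,-14,0,0,0],
    [-4.7,6.1,-14,0,0,0]
  ],
  "hand": 1
}}

```text
t: 10.92
position: [0.5254, 0.0394, 0.4033]
orientation: [0.039, 0.999, -0.002, -0.001]
ft_force: [-0.4, -0.3, 0.5]
grip_width: 0.999
gripper_force: 0.0
```

```bash
python3 - <<'E'
from h import *
s=state();d=snapshot("wrist");cv2.imwrite("pics/w5.png",d["color"][:,:,::-1])
print(s["t"],np.round(s["position"],4),yaw(s),s["grip_width"])
E
```

```text
10.925 [0.5254 0.0394 0.4033] 85.4970586073601 0.999258173951587
```

View pics/w5.png

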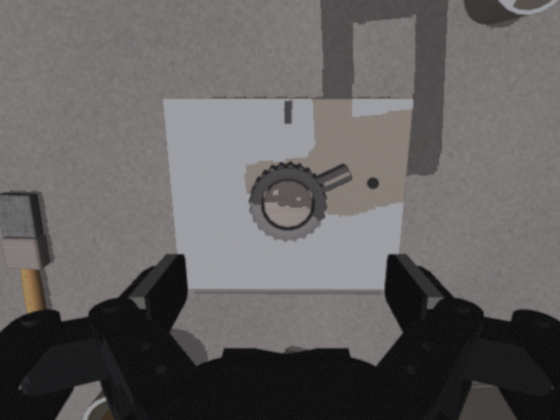

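The lid is shut. The ring's centre is at (288,202), the pointer runs to about (347,172), the bar mark is at (288,112) and the dot at (373,183).

```bash
python3 - <<'E'
from h import *
s=state();d=snapshot("wrist")
c=ray(d,(288,202),.121,s);a1=ray(d,(320,184),.108,s);p=ray(d,(348,170),.108,s);m=ray(d,(288,112),.093,s);o=ray(d,(373,183),.093,s)
ang=lambda u:np.degrees(np.arctan2(*(u-c)[1::-1]))
print(c,np.linalg.norm((p-c)[:2]),np.linalg.norm((m-c)[:2]),np.linalg.norm((o-c)[:2]))
L=[ray(d,q,.093,s) for q in [(164,99),(413,99),(399,291),(189,290)]];print(np.round(L,3))
print("lidyaw",ang(m)-180,"ptr",ang(p),"ptr2",np.degrees(np.arctan2(*(p-a1)[1::-1])),"dot",ang(o),"mark",ang(m))
print(ang(m)-ang(p))
E
```

```text
[0.5248303  0.04001196 0.121     ] 0.053716586844274494 0.06859155425024185 0.07384320413068163
[[ 0.438 -0.054  0.093]
 [ 0.454  0.147  0.093]
 [ 0.626  0.137  0.093]
 [ 0.61  -0.06   0.093]]
lidyaw -4.50282128587321 ptr 111.21034020817099 ptr2 112.79803670026034 dot 93.0140747406661 mark 175.4971787141268
64.2868385059558
```

Call:
{"fn": "send_rows", "kwargs": {
  "commands": [
    [0,0,0.5,0,0,10.6],
    [0,0,1.5,0,0,21.2],
    [0,0,2.5,0,0,31.8],
    [0,0,3.5,0,0,42.4],
    [0,0,4.5,0,0,53],
    [0,0,5.5,0,0,63.5],
    [0,0,5.5,0,0,63.5],
    [0,0,5.5,0,0,63.5]
  ]
}}

```text
t: 12.02
position: [0.5256, 0.039, 0.3489]
orientation: [0.558, 0.83, -0.002, 0.001]
ft_force: [-0.1, 1.1, 0.3]
grip_width: 1.001
gripper_force: 0.0
```

```bash
python3 - <<'E'
from h import *
s=state();print(s["t"],np.round(s["position"],4),yaw(s),s["qpos"][5])
print(delta([.525,.040,.270],22))
E
```

```text
12.025 [0.5256 0.039  0.3489] 22.097878592917404 -0.33044014856063714
(array([0.14, 0.  , 7.89]), array([-0.2,  0.2,  0.1]))
```

Call:
{"fn": "send_rows", "kwargs": {
  "commands": [
    [0.1,0,3,0,0,0],
    [0.1,0,6,0,0,0],
    [0.1,0,7.5,0,0,0],
    [0.1,0,7.9,0,0,0],
    [0.1,0,7.9,0,0,0]
  ]
}}

```text
t: 12.65
position: [0.5257, 0.04, 0.2704]
orientation: [0.559, 0.829, -0.002, 0.001]
ft_force: [-0.3, 0.0, 0.3]
grip_width: 1.0
gripper_force: 0.0
```

Call:
{"fn": "send_rows", "kwargs": {
  "commands": [
    [0,0,0,0,0,0],
    [0,0,0,0,0,0],
    [0,0,0,0,0,0],
    [0,0,0,0,0,0]
  ],
  "hand": -1
}}

```text
t: 13.15
position: [0.5265, 0.0404, 0.2718]
orientation: [0.559, 0.829, 0.0, 0.003]
ft_force: [1.1, 2.4, 5.0]
grip_width: 0.685
gripper_force: 63.2
```

Call:
{"fn": "send_rows", "kwargs": {
  "commands": [
    [0,0,0,0,0,-9],
    [0,0,0,0,0,-18],
    [0,0,0,0,0,-27],
    [0,0,0,0,0,-36],
    [0,0,0,0,0,-45],
    [0,0,0,0,0,-54],
    [0,0,0,0,0,-60],
    [0,0,0,0,0,-60]
  ]
}}

```text
t: 14.15
position: [0.5262, 0.04, 0.2718]
orientation: [0.07, 0.998, -0.002, 0.002]
ft_force: [-0.6, 0.7, 7.0]
grip_width: 0.689
gripper_force: 63.2
```

```bash
python3 - <<'E'
from h import *
s=state();d=snapshot("wrist");cv2.imwrite("pics/w6.png",d["color"][:,:,::-1])
print(s["t"],np.round(s["position"],4),yaw(s),s["grip_width"],s["moment"])
E
```

```text
14.15 [0.5262 0.04   0.2718] 82.01881526099159 0.6887616339372671 [ 0.29263119 -0.06968247  0.10257809]
```

View pics/w6.png

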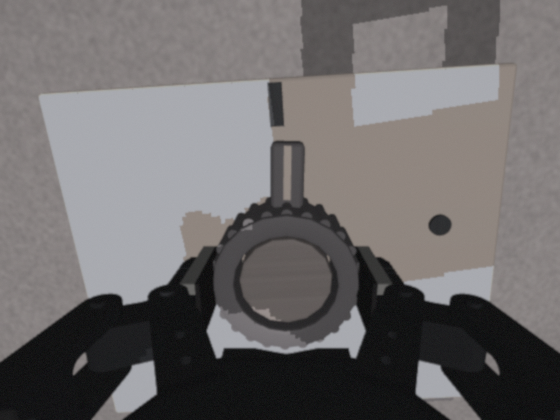

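```bash
python3 - <<'E'
from h import *
s=state();d=snapshot("wrist")
c=ray(d,(287,281),.121,s);ang=lambda u,c=c:np.degrees(np.arctan2(*(u-c)[1::-1]))
print(c,"mark",ang(ray(d,(276,104),.093,s)),"ptr",ang(ray(d,(287.5,148),.108,s)),np.degrees(0)+ang(ray(d,(287.5,148),.108,s),ray(d,(287.5,200),.108,s)))
E
```

```text
[0.5256479  0.04060027 0.121     ] mark 175.92804337320115 ptr 171.80047039300936 172.05985356520773
```

The pointer (column 287) is about 4° short of the bar mark at (276,104). I'll finish the turn, release and back off.

Call:
{"fn": "send_rows", "kwargs": {
  "commands": [
    [0,0,0,0,0,-2],
    [0,0,0,0,0,-4],
    [0,0,0,0,0,-4],
    [0,0,0,0,0,-4]
  ]
}}

```text
t: 14.75
position: [0.5262, 0.04, 0.2719]
orientation: [0.035, 0.999, -0.002, 0.002]
ft_force: [-0.0, -1.0, 6.6]
grip_width: 0.689
gripper_force: 63.2
```

Call:
{"fn": "send_rows", "kwargs": {
  "commands": [
    [0,0,0,0,0,0],
    [0,0,0,0,0,0],
    [0,0,0,0,0,0],
    [0,0,0,0,0,0],
    [0,0,-4,0,0,0],
    [0,0,-9,0,0,0],
    [0,0,-13,0,0,0],
    [0,0,-13,0,0,0]
  ],
  "hand": 1
}}

```text
t: 15.75
position: [0.526, 0.0406, 0.4031]
orientation: [0.035, 0.999, -0.002, 0.003]
ft_force: [-0.0, -0.2, -0.3]
grip_width: 1.006
gripper_force: 0.0
```

```bash
python3 - <<'E'
from h import *
s=state();d=snapshot("wrist");cv2.imwrite("pics/w7.png",d["color"][:,:,::-1])
print(s["t"],np.round(s["position"],4),yaw(s),s["grip_width"],s["ft_force"])
E
```

```text
15.75 [0.526  0.0406 0.4031] 85.98612809042932 1.0061861800441425 [-0.03862809 -0.19192    -0.33787763]
```

View pics/w7.png

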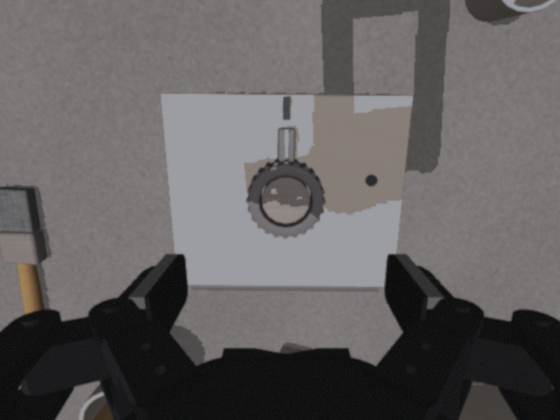

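The pointer (column 287) lines up with the bar mark (column 287), the lid is shut and the gripper is clear, so I'm handing in.

```bash
python3 -c "
from cell import *
print(job_done())"
```

```text
the job is handed in; nothing more can be done
None
```

The scoop is in the box, lying flat with its bowl up; the lid is shut, the collar pointer lines up with the bar mark, and the job was handed in at about 16 s (the hand-in gave no pass/fail result).

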